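Push the big stamp between the posts into its bay

TASK

Put the big flat wooden stamp away: push it endways along the table with the fingertips, through the narrow gap between the two round posts of the wooden stamp bay, until its leading end lies flat against the back bar. It must stay flat on the table all the way, never gripped and lifted, and the other things on the table stay where they are.

Things in the scene. Friction and masses are not known exactly. Their poses are not given: they have to be found in the camera images.
- stamp_centre (a point): centre of the big wooden block stamp, the largest of the stamps: a flat block with a thin black underside and wavy lines on top, 62 mm wide along its x axis, 85 mm long along its y axis, 22 mm high, 60 to 120 g. Loose, before the open end of the bay, off to the side of and turned from the bay's line by up to 0.7 rad. Either end may lead.
- stamp_bay: stamp bay: U-shaped dark wooden frame without floor, fixed to the table. Origin on the table midway between its two round posts; x runs level from the open end through the gap to the back bar, z up. Posts 30 mm across, 28 mm high, axes at y = +49 and -49 mm: the gap is 68 mm, 3 mm a side more than the stamp. Side rails behind the posts: inner faces at y = +46 and -46 mm, 16 mm high
- back_face (a point): middle of the back bar's inner face, 11 mm above the table, at x = 100 mm in the bay's frame; the bar is 22 mm high and 16 mm thick. A stamp lying home has its centre about 42 mm before this point (x = 58 mm in the bay's frame), its long axis along the bay's x, and its near end just past the narrowest part of the gap
- left_post_top (a point): centre of the top of the post at the bay's y = +49 mm, 28 mm above the table
- small_stamp: smaller loose wooden block stamp with a dotted top, 40x52x20 mm, left alone; origin at the centre of its underside
- handle_stamp: wooden stamp with a round turned handle, 35x43x74 mm, stands upright, left alone; origin at the centre of its underside
- ink_pad: flat black ink pad, 54x72x12 mm, left alone; origin at the centre of its underside
- candle_jar: dark candle jar with a black lid, 60 mm across, 66 mm high, standing by itself, left alone; origin at the centre of its underside
- big_stamp: the same big stamp; origin at the centre of its underside, same axes

How it is judged:
On the way:
1. the stamp's leading end is between the two posts, the stamp flat on the table (x of stamp_centre in the frame of stamp_bay between -0.04 and 0.03 m and y of stamp_centre in the frame of stamp_bay between -0.02 and 0.02 m and height (world z) of stamp_centre below 0.016 m and angle between stamp_centre's own z axis and vertical below 0.1 rad), for 0.05 s.
At the end, for the whole second after the job is handed in: The stamp lies still and flat on the table inside the bay, past the gap: its leading end within 5 mm of the back bar, its centre within 12 mm of the bay's centre line, its long axis within 0.1 rad of the bay's (x of stamp_centre in the frame of stamp_bay between 0.053 and 0.062 m and y of stamp_centre in the frame of stamp_bay between -0.012 and 0.012 m and angle between the y axis of stamp_centre and the x axis of stamp_bay, either way round below 0.1 rad and height (world z) of stamp_centre below 0.016 m and angle between stamp_centre's own z axis and vertical below 0.1 rad and linear speed of big_stamp below 0.01 m/s); the robot touches nothing.
It fails at once if the stamp is lifted more than 8 mm off the table, or tipped more than 0.3 rad (height (world z) of stamp_centre above 0.019 m or angle between stamp_centre's own z axis and vertical above 0.3 rad).
It fails at once if one of the other things is moved more than 20 mm, or tipped over (distance of any of small_stamp, handle_stamp, ink_pad, candle_jar from where it was at the start of the episode above 0.02 m or angle between any of small_stamp, handle_stamp, ink_pad, candle_jar's own z axis and vertical above 0.5 rad).
It also fails if it takes over 72 s, if anything falls off the work surface, if the arm or the gripper's body presses on something with over 40 N, if the wrist force passes 120 N, or if a joint passes its speed limit or range.

ROBOT

A 6-joint arm with a two-finger parallel gripper is mounted at the origin on the work surface; the furniture and walls round the work are solid. World frame = base frame: x ahead of the robot, y to its left, z up, the work surface at z = 0. Lengths are in m, angles in rad, forces in N, time in s.
With the tool pointing down it reaches from about 0.275 to 0.775 m from the base axis. Payload 14.6 kg.
Tool frame: the origin (TCP) lies midway between the tips of the shut fingers; the grasp point (between the pads) lies bot.tcp_to_grasp behind it (bot.tcp_to_grasp is the distance from the TCP to the grasp point, in m); z points along the fingers, y is the line along which they close (so a half turn about z gives the same grasp; the last joint's range is limited). The gripper opens to 85 mm and grips with 20 to 120 N. Pads are 22 mm wide; open, the fingers measure 114 mm over their backs; the gripper's body (76 mm by 85 mm) begins 54 mm behind the grasp point. The pads swing forward as they close: fully open they stand 13 mm farther back than shut.
Start: joints at [-1.46, 0.263, -0.048, 1.259, 0, 1.415], TCP at [0.138, -0.507, 0.208] pointing down, gripper open.
Joint ranges: [-2.65, 2.65], [-0.89, 1.7], [-1.18, 1.37], [-2.13, 2.11], [-1.35, 1.29], [-3.14, 3.14]. Speed limits (rad/s): [1.89, 1.89, 2.57, 2.79, 3.14, 3.14].

INTERFACE

Orientations are given as [roll, pitch, yaw] about the fixed x, y, z axes, in that order (R = Rz(yaw) Ry(pitch) Rx(roll)).
In Python, from station import bot gives the robot as it stands. Calls block until the motion is done:
- bot.move_ptp(position, orientation): joint-space move of the TCP to a pose.
- bot.servo_line(position, frame=None, speed=0.15): straight line of the TCP; frame=None keeps the orientation; speed is the mean speed in m/s.
- bot.move_j(angles): joint-space move.
- bot.set_gripper(opening): opening from 0.0 (shut) to 1.0 (fully open); the grip force is fixed at half the most; returns when the fingers have stopped.
- bot.dwell(seconds).
- bot.solve_ik(position, orientation): joint angles nearest the present ones, or None.
- bot.get_state(): the state.
- bot.camera(name): name is "side" or "top" or "wrist"; returns a dict with "color" (480x640x3 uint8, blue, green, red), "z_map" (480x640 float32, m along the optical axis (not along the pixel's ray), 0 where there is no reading), "fx", "fy", "cx", "cy" (pixels), "rvec" (rotation vector, rad) and "tvec" (3), from world to camera coordinates, as OpenCV has them. Camera axes: x right, y down, z forward; pixel columns grow to the right and rows downward; lengths in m; the calibration is good to about 2 mm. A picture is of the moment at which its call begins.
A pose or a line that the arm cannot do raises bot.PlanningError and nothing moves.
- bot.job_done(): hands the job in; it is judged then, once.
The state is a dict: "time": time; "q": joint angles; "qvel": joint speeds; "effort": joint torques, N m; "tcp_pos": TCP position; "eef_rot": TCP orientation; "contact_force": force on the tool from outside, world axes, zero at the start; "torque": the same for the moment, N m; "finger_gap": opening from 0.0 (shut) to 1.0 (fully open); "grasp_force": force on a finger pad.
Only numpy, scipy, OpenCV 4.12 (cv2) and the standard library are available. Lean on these libraries where they do the work, as an engineer would, in place of code of your own. Each camera call takes 0.05 s, during which the arm holds its last target. There are 200 camera calls.

## Working session

There is one attempt and no reset: what is moved stays moved. The work goes in short steps, each a Python script; the robot and the scene stay as the last script left them, time stands still between calls to the robot, and variables do not carry over. Pictures are saved under pics/ and viewed, at most 13 in all, crops included, and the job is handed in when it is done.

```bash
mkdir -p pics; ls; python3 - <<'E'
from station import bot
import cv2,numpy as np
s=bot.get_state();print(s['time'],s['tcp_pos'],s['eef_rot'],bot.tcp_to_grasp)
for n in("top","side"):
    c=bot.camera(n);cv2.imwrite(f"pics/{n}0.png",c["color"]);np.savez(f"{n}0.npz",**c)
    R=cv2.Rodrigues(np.array(c["rvec"],float))[0];print(n,c["fx"],c["cx"],c["cy"],-R.T@np.array(c["tvec"]).ravel(),R.tolist())
E
```

```text
pics
0.0 [ 0.13785648 -0.50627175  0.20751596] [-3.14053017e+00 -1.06912281e-04  2.65807418e-01] 0.0187
top 455.51754261298663 322.699536436592 238.60281292373264 [0.43788859 0.11904714 1.07810666] [[-0.026012462234766387, -0.9995920380968912, -0.011794455552830915], [-0.9957924501861908, 0.026947032428383144, -0.08758569286981907], [0.08786778682012808, 0.009466510265483626, -0.9960871634664941]]
side 447.5338921845378 308.22101491666325 244.03504039871652 [ 0.52533965 -0.57194193  0.56306031] [[0.9999505933750803, -0.008540531363501221, 0.005086269050489168], [-0.0009492813034181063, -0.5913852124964559, -0.8063886341619211], [0.009894931724468484, 0.8063439649210198, -0.5913641015158236]]
```

View pics/top0.png

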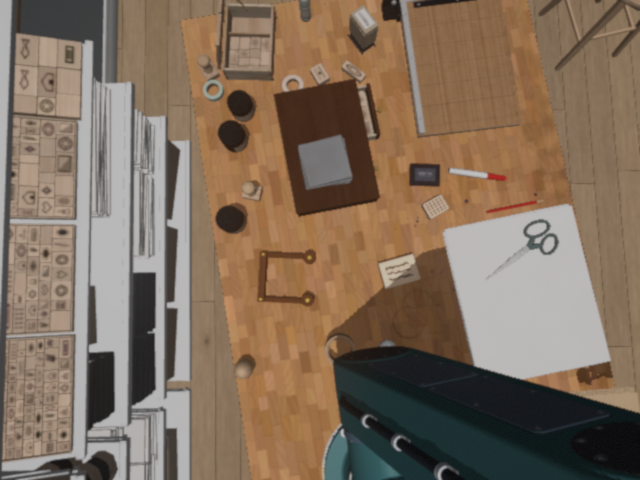

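View pics/side0.png

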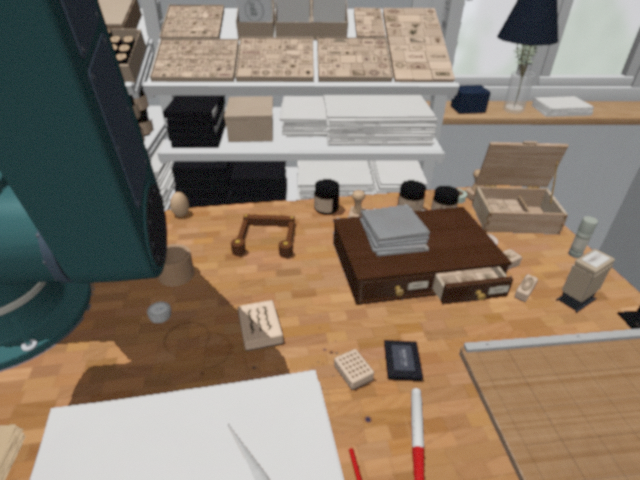

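The top view shows the bay's posts at about (309,257) and (308,298), its back bar at column 263, so it opens to image right. The stamp is at (401,270), turned slightly. The small stamp (435,206), ink pad (425,175), handle stamp (250,188) and jars are clear of the path. Next I'll measure.

```bash
cat > h.py <<'E'
import cv2,numpy as np
def ray(c,uv,z):
    R=cv2.Rodrigues(np.array(c["rvec"],float))[0];o=-R.T@np.array(c["tvec"],float).ravel()
    uv=np.atleast_2d(uv).astype(float)
    d=np.c_[(uv[:,0]-c["cx"])/c["fx"],(uv[:,1]-c["cy"])/c["fy"],np.ones(len(uv))]@R
    return o+d*((z-o[2])/d[:,2])[:,None]
def proj(c,p):
    return cv2.projectPoints(np.atleast_2d(p).astype(float),np.array(c["rvec"],float),np.array(c["tvec"],float),np.array([[c["fx"],0,c["cx"]],[0,c["fy"],c["cy"]],[0,0,1.]]),None)[0][:,0]
def blob(c,lo,hi,roi):
    """largest HSV blob in roi (x0,y0,x1,y1); full-image contour"""
    x0,y0,x1,y1=roi;h=cv2.cvtColor(c["color"],cv2.COLOR_BGR2HSV)[y0:y1,x0:x1]
    m=cv2.morphologyEx(cv2.inRange(h,lo,hi),cv2.MORPH_CLOSE,np.ones((5,5)))
    k=max(cv2.findContours(m,cv2.RETR_EXTERNAL,cv2.CHAIN_APPROX_NONE,offset=(x0,y0))[0],key=cv2.contourArea)
    return k
E
python3 - <<'E'
import cv2,numpy as np
t=np.load("top0.npz");s=np.load("side0.npz")
a=cv2.resize(t["color"][235:315,250:440],None,fx=4,fy=4,interpolation=cv2.INTER_CUBIC)
b=cv2.resize(s["color"][200:360,215:305],None,fx=3,fy=3,interpolation=cv2.INTER_CUBIC)
cv2.imwrite("pics/a.png",a)
cv2.imwrite("pics/b.png",b)
for c,n,pts in((t,"t",[(401,280),(390,262),(405,300),(370,250),(309,257),(263,280)]),(s,"s",[(260,312),(255,335),(230,300),(240,246),(270,218)])):
    h=cv2.cvtColor(c["color"],cv2.COLOR_BGR2HSV)
    for p in pts: print(n,p,h[p[1],p[0]],c["z_map"][p[1],p[0]])
E
```

```text
t (401, 280) [ 14  67 125] 1.0492152
t (390, 262) [ 19  44 195] 1.0538157
t (405, 300) [ 13 132  93] 1.0692402
t (370, 250) [ 15 131 171] 1.0758332
t (309, 257) [ 21 158 179] 1.0501509
t (263, 280) [ 11 156 103] 1.0539421
s (260, 312) [ 14  52 205] 0.7580469
s (255, 335) [ 14  64 135] 0.7166581
s (230, 300) [ 13 130 167] 0.81170225
s (240, 246) [ 10 156  72] 0.90276057
s (270, 218) [ 12 167  93] 0.9965038
```

View pics/a.png

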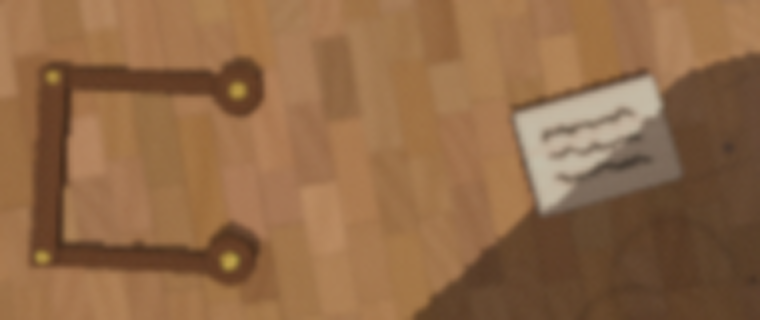

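View pics/b.png

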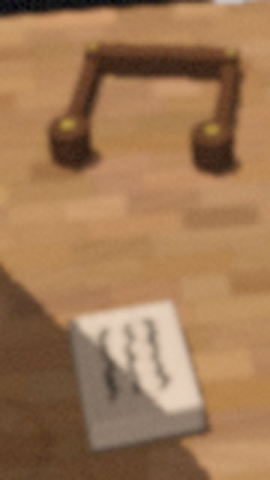

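The crops show brass pins on the post tops at crop (238,90) and (230,261) and on the bar corners at (53,76) and (42,257). The stamp's pale top has corners at about (515,110), (653,75), (680,177) and (540,215). The shadow does not break the low-saturation mask.

```bash
cat >> h.py <<'E'
def stamp(c,roi):
    k=blob(c,(0,0,60),(40,100,255),roi)[:,0]
    P=ray(c,k,0.022)[:,:2]
    (ce,(w,h),a)=cv2.minAreaRect((P*1000).astype(np.float32))
    if w<h: w,h,a=h,w,a+90
    return np.array(ce)/1000,(w,h),np.deg2rad(a)   # long-axis angle
def pins(c,pts,zs):
    out=[];h=cv2.cvtColor(c["color"],cv2.COLOR_BGR2HSV)
    for (u,v),z in zip(pts,zs):
        y,x=np.mgrid[v-5:v+6,u-5:u+6];q=h[v-5:v+6,u-5:u+6].astype(float)
        w=np.where((q[...,0]>16),np.clip(q[...,2]-110,0,None)*(q[...,1]>120),0)
        out.append(ray(c,((x*w).sum()/w.sum(),(y*w).sum()/w.sum()),z)[0])
    return np.array(out)
E
python3 - <<'E'
from h import *
t=dict(np.load("top0.npz"));s=dict(np.load("side0.npz"))
zs=[.028,.028,.022,.022]
# crop pixel i centre -> (i+.5)/k-.5+off
pt=[(round(x/4+250),round(y/4+235)) for x,y in((238,90),(230,261),(53,76),(42,257))]
ps=[(round(x/3+215),round(y/3+200)) for x,y in((212,130),(68,125),(232,52),(93,47))]
np.set_printoptions(precision=4,suppress=True)
for c,p,roi in((t,pt,(370,245,435,300)),(s,ps,(225,290,300,355))):
    P=pins(c,p,zs);print(P);d=P[0]-P[1];print("posts",np.linalg.norm(d),"mid",P[:2].mean(0),"yaw",np.arctan2(d[1],d[0])-np.pi/2, "yaw2",np.arctan2(*(P[2:].mean(0)-P[:2].mean(0))[[1,0]]))
    print("stamp",stamp(c,roi))
E
```

```text
[[0.4883 0.1618 0.028 ]
 [0.3907 0.1687 0.028 ]
 [0.4994 0.2694 0.022 ]
 [0.3955 0.2769 0.022 ]]
posts 0.0978425158765613 mid [0.4395 0.1653 0.028 ] yaw -1.6417059275432055 yaw2 1.497696503786776
stamp (array([ 0.4519, -0.0447]), (87.31556701660156, 63.691795349121094), np.float64(1.8212947236663493))
[[0.4874 0.1623 0.028 ]
 [0.3893 0.1685 0.028 ]
 [0.4983 0.2691 0.022 ]
 [0.3947 0.2765 0.022 ]]
posts 0.09826287578837435 mid [0.4383 0.1654 0.028 ] yaw -1.6337053130153387 yaw2 1.4945970868402154
stamp (array([ 0.4524, -0.0546]), (104.34690856933594, 64.40364837646484), np.float64(1.8270578541995512))
```

Both views agree: posts are 98 mm apart, the bay's origin is about (0.439, 0.1654) with yaw about 1.50, and the stamp measures 87x64 mm. In the bay frame the stamp sits at about (-0.208, -0.028) with heading +0.32, so a gentle arc leads it onto the centre line.

```bash
cat >> h.py <<'E'
from station import bot
O=np.array([.439,.1654]);YB=1.500
RB=np.array([[np.cos(YB),-np.sin(YB)],[np.sin(YB),np.cos(YB)]])
Z=.005;FLIP=0.;L=.0425+.011
def tool(x,y,th,back=0,z=Z):
    """TCP pose pushing a stamp whose centre is bay (x,y), heading th, standing `back` off its end"""
    p=O+RB@(np.array([x,y])-(L+back)*np.array([np.cos(th),np.sin(th)]))
    a=YB+th+FLIP
    return [*p,z],[np.pi,0,(a+np.pi)%(2*np.pi)-np.pi]
def seen(name,roi,tag=None):
    c=bot.camera(name)
    if tag: cv2.imwrite(f"pics/{tag}.png",c["color"])
    ce,wh,a=stamp(c,roi);th=(a-YB+np.pi/2)%np.pi-np.pi/2
    return np.round([*(RB.T@(ce-O)),th],4),np.round(wh,1)
def go(x,y,th,back=0,z=Z,speed=.06):
    p,o=tool(x,y,th,back,z);bot.servo_line(p,o,speed)
E
python3 - <<'E'
from h import *
import h
for f in(0.,np.pi):
    h.FLIP=f
    for a in((-.2086,-.0278,.32,.015,.1),(-.2086,-.0278,.32,.015),(-.07,0,0),(.058,0,0),(.058,0,0,.05,.15)):
        q=bot.solve_ik(*tool(*a));print(f,None if q is None else np.round(q,2))
E
```

```text
0.0 [-0.4   0.25 -0.37  0.95  0.    0.92]
0.0 [-0.4   0.35 -0.53  0.69  0.    0.92]
0.0 [-0.09  0.28 -0.64  0.64  0.    1.55]
0.0 [ 0.2   0.34 -0.55  0.68  0.    1.84]
0.0 [ 0.09  0.17 -0.34  1.06  0.    1.73]
3.141592653589793 [-0.4   0.25 -0.37  0.95  0.   -2.22]
3.141592653589793 [-0.4   0.35 -0.53  0.69  0.   -2.22]
3.141592653589793 [-0.09  0.28 -0.64  0.64  0.   -1.59]
3.141592653589793 [ 0.2   0.34 -0.55  0.68  0.   -1.3 ]
3.141592653589793 [ 0.09  0.17 -0.34  1.06  0.   -1.41]
```

```bash
python3 - <<'E'
from h import *
np.set_printoptions(precision=3,suppress=True)
bot.set_gripper(.27)
bot.move_ptp(*tool(-.2086,-.0278,.32,.017,.10))
go(-.2086,-.0278,.32,.017,speed=.1)
s=bot.get_state();print(s['time'],s['finger_gap'],s['tcp_pos'],s['contact_force'])
go(-.2086,-.0278,.32,0,speed=.04);print(bot.get_state()['contact_force'])
c,sn=np.cos(.32),np.sin(.32)
go(-.2086+.015*c,-.0278+.015*sn,.32,0)
R=.44;x0,y0=-.2086+.015*c,-.0278+.015*sn
for th in(.27,.22,.17):
    go(x0+R*(sn-np.sin(th)),y0+R*(np.cos(th)-c),th);print(th,bot.get_state()['contact_force'])
print("cmd",x0+R*(sn-np.sin(th)),y0+R*(np.cos(th)-c),th,bot.get_state()['time'])
a=bot.camera("top")["color"];b=bot.camera("side")["color"]
cv2.imwrite("pics/m1.png",np.hstack([cv2.resize(a[200:340,240:460],(400,255)),cv2.resize(b[180:380,190:350],(400,500))[:255]]) if 0 else np.vstack([cv2.resize(a[220:330,250:450],(600,330)),cv2.resize(b[200:360,150:400],(420,269))[:, :].repeat(1,0) if 0 else cv2.resize(b[190:340,130:430],(600,270))]))
E
```

```text
3.7167 0.2718312102445498 [ 0.47  -0.113  0.005] [-0.103 -0.172 -0.543]
[0.384 0.298 0.623]
0.27 [ 0.4    0.541 -1.082]
0.22 [ 0.186  0.358 -0.176]
0.17 [ 0.311 -0.059 -0.195]
cmd -0.13039241564714982 -0.007087788106825463 0.17 6.2417
```

View pics/m1.png

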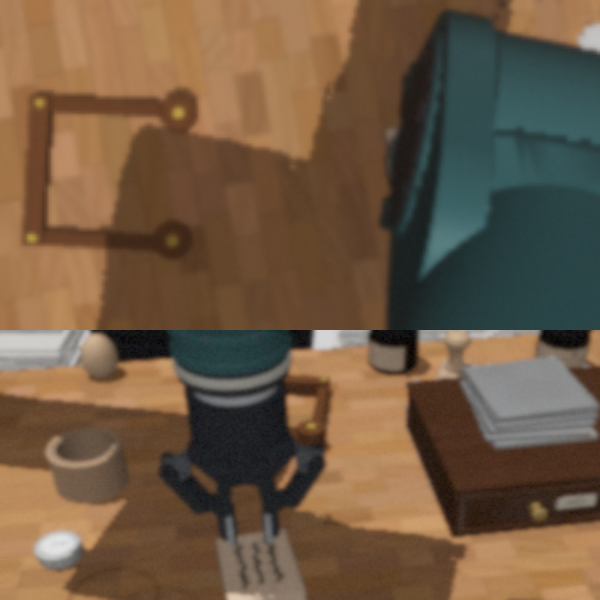

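The crop looks odd: the fingers appear at the far end of the stamp. I'll check the numbers and a sharper view before moving on.

```bash
python3 - <<'E'
from h import *
s=bot.get_state();print(s['time'],s['tcp_pos'],s['eef_rot'])
c=bot.camera("side");w=bot.camera("wrist")
print(proj(c,[s['tcp_pos']]), "stamp start px",proj(c,[[.452,-.0447,.022]]))
cv2.imwrite("pics/m2.png",np.hstack([cv2.resize(c["color"][240:390,190:320],(400,460)),cv2.resize(w["color"],(400,300),interpolation=cv2.INTER_AREA).copy() if 0 else cv2.copyMakeBorder(cv2.resize(w["color"],(400,300)),0,160,0,0,cv2.BORDER_CONSTANT)]))
E
```

```text
6.3417 [ 0.44238907 -0.01877203  0.00502593] [3.14139521e+00 1.72616497e-04 1.67014260e+00]
[[255.97054773 315.004671  ]] stamp start px [[259.76814053 318.92986454]]
```

View pics/m2.png

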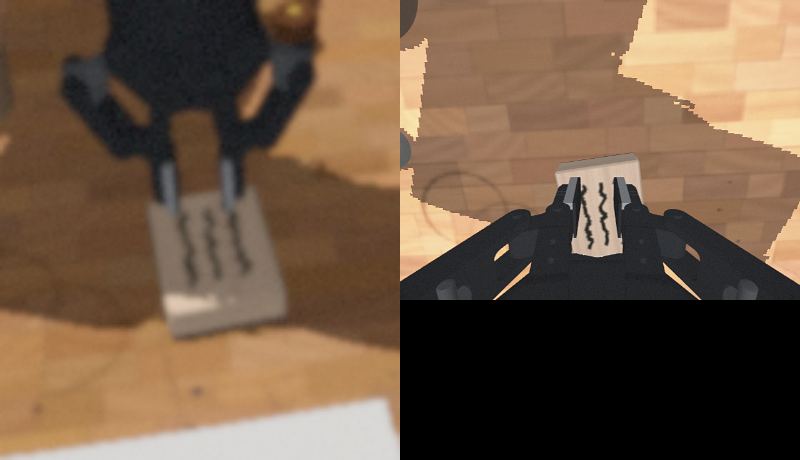

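```bash
python3 - <<'E'
from h import *
np.set_printoptions(precision=4,suppress=True)
c=bot.camera("side")
R=cv2.Rodrigues(np.array(c["rvec"],float))[0];t=np.array(c["tvec"],float).ravel()
def pt(u,v):
    z=c["z_map"][v,u];return R.T@(np.array([(u-c["cx"])/c["fx"]*z,(v-c["cy"])/c["fy"]*z,z])-t)
for u,v in((245,298),(245,302),(245,306),(246,308),(264,300),(264,305),(264,308),(250,315),(258,330),(262,340),(230,320)):print((u,v),pt(u,v))
print(seen("side",(225,290,300,355)))
E
```

```text
(245, 298) [ 0.429  -0.0324  0.0579]
(245, 302) [ 0.4281 -0.0312  0.0478]
(245, 306) [ 0.4277 -0.0329  0.0403]
(246, 308) [ 0.429  -0.033   0.0358]
(264, 300) [ 0.4593 -0.0279  0.0491]
(264, 305) [ 0.4589 -0.0299  0.0396]
(264, 308) [ 0.4584 -0.0285  0.0313]
(250, 315) [ 0.4344 -0.0328  0.0193]
(258, 330) [ 0.4507 -0.0667  0.0191]
(262, 340) [ 0.4589 -0.0892  0.0204]
(230, 320) [ 0.3976 -0.0242 -0.0015]
(array([-0.2049, -0.0245,  0.3039]), array([131.4,  64.1]))
```

The depth shows the fingertips at about z = 0.028, just above the stamp's 22 mm top, so they passed over it and it has not moved. At this opening the tips stand about 20 mm behind the reported TCP. I'll go back and descend by feel.

```bash
python3 - <<'E'
from h import *
np.set_printoptions(precision=3,suppress=True)
p=bot.get_state()['tcp_pos'];bot.servo_line([p[0],p[1],.05],None,.1)
go(-.2086,-.0278,.32,.02,.05,.1)
go(-.2086,-.0278,.32,.02,.006,.1)
bot.dwell(.3);f0=np.array(bot.get_state()['contact_force']);print(f0)
z=.006
while z>-.022:
    z-=.002;go(-.2086,-.0278,.32,.02,z,.03);bot.dwell(.1)
    s=bot.get_state();f=s['contact_force']-f0;print(round(z,3),s['tcp_pos'][2],f)
    if abs(f[2])>3: break
c=bot.camera("side");cv2.imwrite("pics/m3.png",cv2.resize(c["color"][240:390,190:320],(400,460)))
w=bot.camera("wrist");np.savez("w.npz",**w);np.savez("s3.npz",**c);print(bot.get_state()['time'])
E
```

```text
[0.116 0.07  0.511]
0.004 0.003974704582671344 [ 0.103 -0.326 -0.472]
0.002 0.00197927638783231 [ 0.181  0.482 -0.385]
0.0 -1.899325076909486e-05 [-0.496 -0.513 -0.029]
-0.002 -0.00200315537734911 [ 0.669  1.008 -0.074]
-0.004 -0.004019436952829525 [-0.016  0.18  -0.558]
-0.006 -0.00601804511703348 [-0.334  0.33  -0.769]
-0.008 -0.008021742961348659 [-0.225 -0.649 -0.218]
-0.01 -0.010024699639762893 [-0.003 -0.056 -0.845]
-0.012 -0.012027824150615818 [-0.15   0.533 -1.372]
-0.014 -0.014020834387106038 [-0.198 -0.095 -0.856]
-0.016 -0.015998846150309054 [-0.354  0.182 -0.401]
-0.018 -0.018003099790641443 [-0.115 -0.54  -0.163]
-0.02 -0.02002594455995744 [ 0.808  0.174 -0.902]
-0.022 -0.022018537131175027 [-0.13  -0.511  0.251]
14.1917
```

View pics/m3.png

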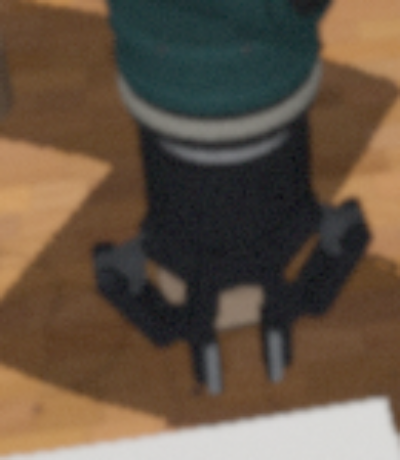

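The fingers are now behind the stamp, with tips at about full-image (260,367) and (280,364), still just off the table and no contact force. I'll compute the tip height.

```bash
python3 - <<'E'
from h import *
np.set_printoptions(precision=4,suppress=True)
c=dict(np.load("s3.npz"));s=bot.get_state();print(s['tcp_pos'])
R=cv2.Rodrigues(np.array(c["rvec"],float))[0];t=np.array(c["tvec"],float).ravel()
for u0 in(258,279):
  for v in range(352,374,2):
    z=c["z_map"][v,u0];print((u0,v),R.T@(np.array([(u0-c["cx"])/c["fx"]*z,(v-c["cy"])/c["fy"]*z,z])-t))
E
```

```text
[ 0.4701 -0.1159 -0.022 ]
(258, 352) [ 0.4574 -0.1318  0.0423]
(258, 354) [ 0.4573 -0.1324  0.0385]
(258, 356) [ 0.4568 -0.1314  0.0328]
(258, 358) [ 0.4565 -0.1311  0.0278]
(258, 360) [ 0.4561 -0.1307  0.0227]
(258, 362) [ 0.456  -0.1313  0.0188]
(258, 364) [ 0.4558 -0.1318  0.0149]
(258, 366) [ 0.4556 -0.1326  0.0111]
(258, 368) [ 0.4546 -0.1283  0.001 ]
(258, 370) [ 0.4548 -0.131  -0.0004]
(258, 372) [ 0.455  -0.1345 -0.0007]
(279, 352) [ 0.4878 -0.124   0.0328]
(279, 354) [ 0.4878 -0.125   0.0295]
(279, 356) [ 0.4874 -0.1227  0.0221]
(279, 358) [ 0.4873 -0.1232  0.0181]
(279, 360) [ 0.4872 -0.1234  0.0137]
(279, 362) [ 0.487  -0.1238  0.0095]
(279, 364) [ 0.4869 -0.1238  0.0047]
(279, 366) [ 0.4867 -0.1233 -0.0007]
(279, 368) [ 0.4867 -0.1256 -0.0026]
(279, 370) [ 0.4869 -0.1294 -0.0026]
(279, 372) [ 0.4872 -0.1344 -0.001 ]
```

Tips are at about z = 0.005 with TCP z = -0.022, a suitable push height, and the near face is 11.6 mm from the TCP as expected. Now for the real push.

```bash
sed -i 's/^Z=.005/Z=-.022/' h.py; cat >> h.py <<'E'
def look(tag):
    s=bot.get_state();w=bot.camera("wrist");c=bot.camera("side");t=bot.camera("top")
    np.savez("w.npz",**w);np.savez("s.npz",**c)
    f=lambda i,x0,y0,x1,y1:cv2.resize(i[y0:y1,x0:x1],(400,300))
    cv2.imwrite(f"pics/{tag}.png",np.vstack([np.hstack([cv2.resize(w["color"],(400,300)),f(c["color"],160,210,360,360)]),np.hstack([f(t["color"],250,210,450,360),f(c["color"],220,210,320,285)])]))
    print(s['time'],s['tcp_pos'],s['contact_force'])
E
python3 - <<'E'
from h import *
np.set_printoptions(precision=4,suppress=True)
go(-.2086,-.0278,.32,0,speed=.05)
c,sn=np.cos(.32),np.sin(.32)
R=.44;x0,y0=-.2086+.015*c,-.0278+.015*sn
go(x0,y0,.32)
for th in(.28,.24,.20,.16):
    x,y=x0+R*(sn-np.sin(th)),y0+R*(np.cos(th)-c);go(x,y,th,speed=.05)
print(x,y,th);look("l1")
E
```

```text
-0.1260521929679398 -0.0063650808617563455 0.16
17.175 [ 0.4413 -0.0141 -0.022 ] [ 0.4587  0.3042 -0.6043]
```

View pics/l1.png

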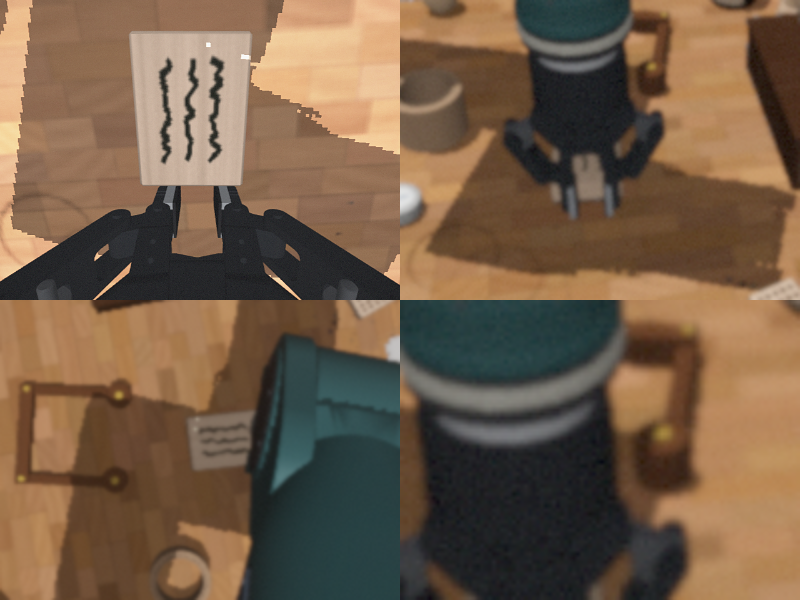

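The wrist view (top left) shows the stamp square against both fingertips, slightly left of centre. I'll measure it from the wrist camera.

```bash
python3 - <<'E'
from h import *
c=dict(np.load("w.npz"))
h=cv2.cvtColor(c["color"],cv2.COLOR_BGR2HSV)
for p in((230,80),(340,80),(300,280),(150,150),(500,200),(420,60)): print(p,h[p[1],p[0]])
k=cv2.convexHull(blob(c,(0,0,60),(40,90,255),(180,30,430,303)));print(cv2.approxPolyDP(k,8,True)[:,0].tolist(),stamp(c,(180,30,430,303)))
ce,_,a=stamp(c,(180,30,430,303));print("bay",RB.T@(ce-O),a-YB)
E
```

```text
(230, 80) [ 15  54 199]
(340, 80) [ 14  53 206]
(300, 280) [ 13  53 205]
(150, 150) [ 13 109 143]
(500, 200) [ 13 123 122]
(420, 60) [ 14 102 150]
[[211, 49], [404, 55], [429, 106], [388, 293], [377, 302], [224, 293]] (array([0.43068027, 0.03807225]), (90.45111083984375, 88.43436431884766), np.float64(1.733365666587421))
bay [-0.1275973  -0.00070792] 0.23336566658742108
```

```bash
cat >> h.py <<'E'
def wstamp(c):
    """stamp pose in bay frame from the wrist view"""
    h=cv2.cvtColor(cv2.GaussianBlur(c["color"],(3,3),0),cv2.COLOR_BGR2HSV)
    m=cv2.inRange(h,(0,0,90),(40,75,255));m[305:]=0
    m=cv2.morphologyEx(cv2.morphologyEx(m,cv2.MORPH_CLOSE,np.ones((13,13))),cv2.MORPH_OPEN,np.ones((25,25)))
    k=max(cv2.findContours(m,cv2.RETR_EXTERNAL,cv2.CHAIN_APPROX_NONE)[0],key=cv2.contourArea)
    ce,(w,l),a=cv2.minAreaRect((ray(c,k[:,0],.022)[:,:2]*1000).astype(np.float32))
    if w<l: w,l,a=l,w,a+90
    th=(np.deg2rad(a)-YB+np.pi/2)%np.pi-np.pi/2
    return np.round([*(RB.T@(np.array(ce)/1000-O)),th],4),np.round((w,l),1),cv2.boundingRect(k)
E
python3 - <<'E'
from h import *
c=dict(np.load("w.npz"));print(wstamp(c))
E
```

```text
(array([-0.1265, -0.0022,  0.1556]), array([84. , 61.3]), (208, 50, 194, 248))
```

The measurement fits the known size (84x61 mm): the stamp is at (-0.1265, -0.0022, 0.156), 4 mm left of the pusher's centre. I'll finish the turn before the gap, keeping that offset, then check.

```bash
python3 - <<'E'
from h import *
d=-.0042
for x,y,th in((-.113,-.0003,.11),(-.100,.0008,.06),(-.087,.0012,.015),(-.075,.001,-.015)):
    go(x+.0005,y+d,th,speed=.04)
w=bot.camera("wrist");print(bot.get_state()['time'],wstamp(w))
P=[ [.4879,.162,.028],[.390,.1686,.028]];print(proj(w,P))
cv2.imwrite("pics/w2.png",w["color"])
E
```

```text
19.2917 (array([-0.0744,  0.0017, -0.0186]), array([83.9, 61.3]), (205, 50, 194, 248))
[[485.7581623  -93.40462597]
 [117.78402547 -84.96758   ]]
```

View pics/w2.png

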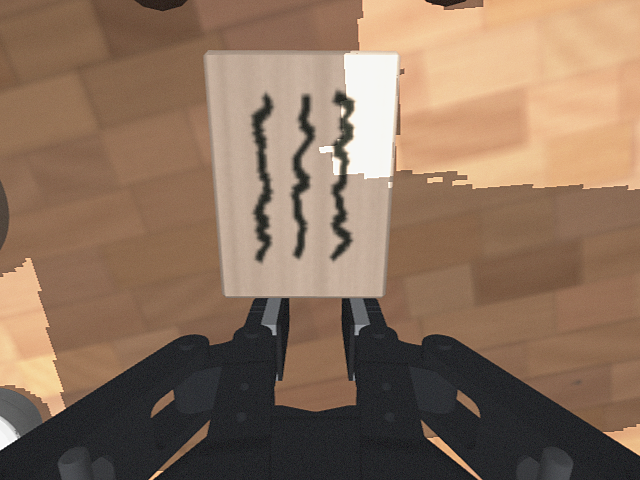

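The stamp is square and nearly centred: the post bases show at columns 162 and 447 (mid 304), the stamp axis at 302. I'll push on through the gap with a force check.

```bash
python3 - <<'E'
from h import *
np.set_printoptions(precision=3,suppress=True)
d=-.0042
for x,y,th in((-.062,.0008,-.015),(-.048,.0003,-.005),(-.03,.0,0),(-.01,.0,0),(.01,0,0)):
    go(x,y+d,th,speed=.03);f=bot.get_state()['contact_force'];print(x,f)
    if np.hypot(*f[:2])>6: break
w=bot.camera("wrist");print(bot.get_state()['time'],wstamp(w))
cv2.imwrite("pics/w3.png",w["color"])
E
```

```text
-0.062 [-0.025  0.095  0.928]
-0.048 [ 0.262  0.609 -0.187]
-0.03 [0.922 0.488 0.408]
-0.01 [-0.198  0.257 -0.618]
0.01 [ 0.656 -0.497  0.383]
22.9083 (array([ 0.01 ,  0.001, -0.001]), array([83.5, 61.5]), (204, 51, 195, 247))
```

View pics/w3.png

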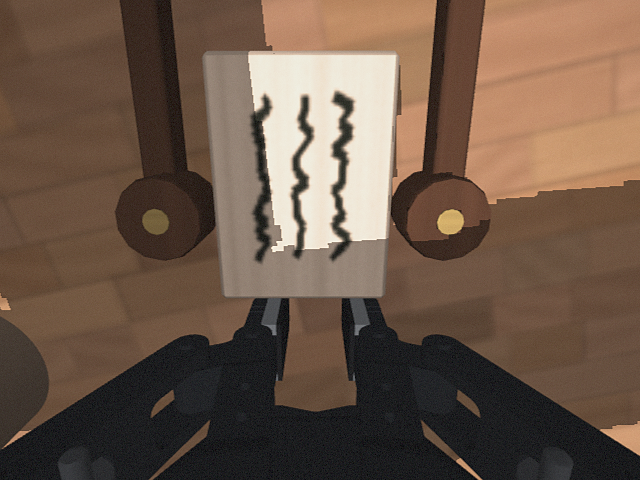

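The stamp is between the posts, pins at (155,221) and (451,221), and the fingers lie within its width. Now the final push until contact with the bar.

```bash
python3 - <<'E'
from h import *
np.set_printoptions(precision=3,suppress=True)
d=-.0042
go(.03,d,0,speed=.03);go(.051,d,0,speed=.03);x=.051
while x<.0615:
    x+=.001;go(x,d,0,speed=.02);bot.dwell(.1)
    f=np.mean([(bot.dwell(.02),bot.get_state()['contact_force'])[1] for _ in range(5)],0);print(round(x,4),f)
    if abs(f[1])>3: break
w=bot.camera("wrist");r=wstamp(w);print(bot.get_state()['time'],r)
go(x,d,0,.06,speed=.08);go(x,d,0,.06,.12,speed=.15)
bot.move_ptp([.30,-.25,.25],[np.pi,0,1.0])
t=bot.camera("top");cv2.imwrite("pics/t9.png",cv2.resize(t["color"][170:320,220:460],(800,500)))
print(seen("top",(268,250,325,305)),bot.get_state()['time'])
E
```

```text
0.052 [-0.126 -0.326 -0.157]
0.053 [-0.1    0.009 -0.054]
0.054 [-0.121  0.119 -0.046]
0.055 [ 0.294 -0.218 -0.007]
0.056 [-0.142  0.021  0.023]
0.057 [ 0.256  0.103 -0.262]
0.058 [-0.355 -5.058  1.638]
27.6583 (array([ 0.057,  0.001, -0.001]), array([84. , 61.5]), (204, 52, 195, 248))
(array([ 0.054, -0.002,  0.045]), array([79.1, 64.6])) 31.2667
```

View pics/t9.png

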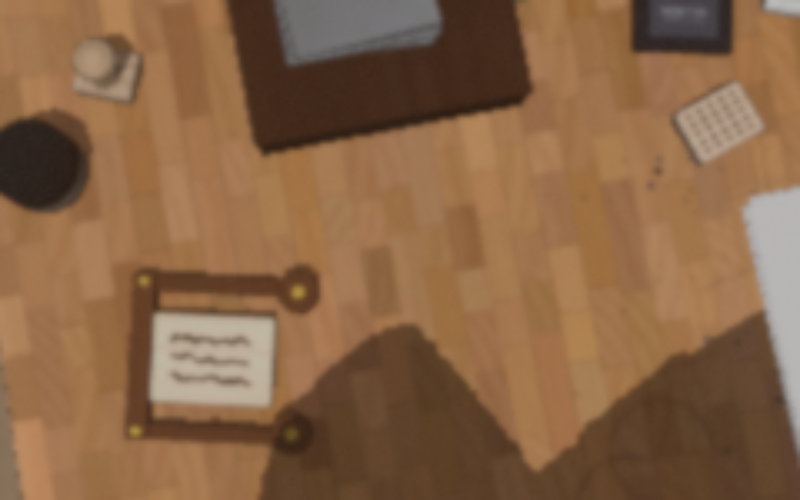

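The stamp lies flat against the back bar inside the bay. Contact came at x = 0.058 with a 5 N stop, and the other items are undisturbed.

```bash
python3 -c "
from station import bot
print(bot.job_done())"
```

```text
the job is handed in; nothing more can be done
None
```

I pushed the big stamp flat through the gap until its end met the back bar (about x = 57–58 mm in the bay's frame), left the other things where they were, and handed the job in at about 31 s; no verdict came back.

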